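# Mask a welded tube and hold it level for priming

### The job

The flanged tube in the sloping nest of the welding fixture is to have its weld primed: first close its open mouth with the one tapered plug from the tray that fits it, pressed in until its lip sits flat on the rim, and let go of the plug. Then draw the tube out of the nest by its barrel, turn it level and hold it up about 30 cm above the bench with the plug still fully in. Finish while still holding it there, level and still, and leave everything else where it is.

Things in the scene. Friction and masses are not known exactly. Their poses are not given: they have to be found in the camera images.
- tube: bare steel tube, 42.4 mm outside, bore 36, 170 long, about 0.5 kg, balance point about 80 from its foot; origin at the centre of the foot, z along the axis to the open mouth (z = 170). Welded flange at z = 45 to 53: disc 62 across, two ears reaching 49 from the axis along y. Barrel from z = 60 to 165 is free for the fingers. Starts in the nest, mouth up
- tube_mouth (a point): centre of the tube's open mouth (rim plane), axes as tube: z points out of the mouth
- tube_mid (a point): middle of the tube's length on its axis, axes as tube
- plug: the plug that fits: black rubber, 45 g, standing on its small end; origin at the centre of that end, z up. Tapered shank 29 mm across at z = 0 to 34 at z = 40; lip 46 across, z = 40 to 44; round grip knob 24 across, z = 44 to 70. Home when the lip's underside sits on the tube's rim; friction may stop it early, so push it home (some 10 N). 1 mm clearance at the end
- plug_lip (a point): centre of the underside of the plug's lip, 40 mm above its origin, axes as plug
- plug_small: a plug of the same shape at 0.7 of the size (lip 32 mm, 49 mm tall), too small for the tube; bystander, in the same tray
- plug_large: a plug of the same shape at 1.3 times the size (lip 60 mm, 91 mm tall), too big for the tube; bystander, in the same tray
- tray: fixed grey plastic parts tray, 110 x 280 x 18 mm outside, 3 mm walls and floor; origin at the centre of its underside, its length along its y. The three plugs stand about 85 mm apart (within 12 mm) along its y on its floor, in any order
- fixture: fixed steel welding fixture; origin on the bench under the centre of the nest's mouth, the tube leans to its -x. Base plate 14 mm thick, x = -65 to 185, y = -75 to 75 mm; a plate sloping at 45 degrees carries the nest; a toggle clamp with red handle stands open behind it (x = 85 to 255 mm), up to 250 mm high, and is left alone
- nest: fixed steel socket of the fixture, bore 45 mm, outside 59 mm, 50 deep, its axis leaning 45 degrees; origin at the centre of its mouth face, 105 mm above the bench, z along its axis outwards, y level. The tube's flange rests on this face with 45 mm of tube inside, 1.5 mm clearance all round; nothing latches it
- primer_can: spray can, grey with a white cap, 65 mm across, 185 mm tall, standing; origin at its foot; bystander
- wire_brush: wire brush with wooden back 220 mm long, 38 mm high, lying along its x; origin at the centre of its underside; bystander
- hammer: hammer 220 mm long lying along its x, wooden handle; origin on the bench under its middle; bystander
- offcut: short piece of 42.4 mm tube, 60 mm tall, standing on end; origin at its foot; bystander
- bar: square steel bar 120 x 40 x 40 mm lying along its x, 1.5 kg; origin at the centre of its underside; bystander
Mind the look-alikes: they are no part of the job. What is shaped like the tube but blue or pink is not meant.

How it is judged:
On the way, in this order (a step that is already met when the one before it is completed fails the run):
1. the fitting plug sits home in the tube's mouth, let go, while the tube still stands in the nest (z of plug_lip in the frame of tube_mouth below 0.004 m and distance between plug_lip and tube_mouth below 0.006 m and angle between the z axis of plug and the z axis of tube, either way round below 0.12 rad and contact force between plug and the fingers below 0.3 N and z of tube in the frame of nest below -0.035 m), for 0.2 s.
2. the tube is drawn out of the nest, the plug still in it (z of plug_lip in the frame of tube_mouth below 0.004 m and distance between plug_lip and tube_mouth below 0.006 m and angle between the z axis of plug and the z axis of tube, either way round below 0.12 rad and distance between tube and nest above 0.01 m and z of tube in the frame of nest above 0.004 m and contact force between tube and the fingers above 1 N), for 0.1 s.
At the end, for the whole second after the job is handed in: The fingers hold the tube by its barrel, clear of the fixture, at rest, level within 13 degrees, its middle 25 to 36 cm up; the plug, untouched, still home (lip within 4 mm of the rim, centre 6 mm, axes 7 degrees); no bystander moved over 3 cm (z of plug_lip in the frame of tube_mouth below 0.004 m and distance between plug_lip and tube_mouth below 0.006 m and angle between the z axis of plug and the z axis of tube, either way round below 0.12 rad and angle between tube's own z axis and vertical between 1.344 and 1.798 rad and height (world z) of tube_mid between 0.25 and 0.36 m and contact force between tube and the fingers above 2 N and contact force between tube and fixture below 0.1 N and contact force between plug and the fingers below 0.3 N and linear speed of tube below 0.03 m/s and angular speed of tube below 0.2 rad/s and distance of each of plug_small, plug_large, primer_can, wire_brush, hammer, offcut, bar from where it was at the start of the episode below 0.03 m); the arm keeps its last pose, push and grip.
It fails at once if a bystander is pushed more than 3 cm from its place (distance of any of plug_small, plug_large, primer_can, wire_brush, hammer, offcut, bar from where it was at the start of the episode above 0.03 m).
It also fails if it takes over 54 s, if anything falls off the work surface, if the arm or the gripper's body presses on something with over 40 N, if the wrist force passes 120 N, or if a joint passes its speed limit or range.

### The arm

A 6-joint arm with a two-finger parallel gripper is mounted at the origin on the work surface. World frame = base frame: x ahead of the robot, y to its left, z up, the work surface at z = 0. Lengths are in m, angles in rad, forces in N, time in s.
With the tool pointing down it reaches from about 0.2 to 0.875 m from the base axis. Payload 3.4 kg.
Tool frame: the origin (TCP) lies between the finger pads; the fingertips stand 11 mm ahead of it and the grasp point (between the pads) lies 8 mm behind it; z points along the fingers, y is the line along which they close (so a half turn about z gives the same grasp; the last joint's range is limited). The gripper opens to 94 mm and grips with 3 to 60 N. Pads are 16 mm wide; open, the fingers measure 119 mm over their backs; the gripper's body (75 mm by 177 mm) begins 78 mm behind the grasp point.
Start: joints at [-1.312, 0.276, 1.505, -0, 1.361, -0.121], TCP at [0.213, -0.534, 0.216] pointing down, gripper open.
Joint ranges: [-2.89, 2.89], [-0.75, 2.08], [0.22, 2.7], [-1.18, 4.32], [0.11, 2.71], [-2.7, 2.7]. Speed limits (rad/s): [2.57, 2.57, 3.14, 3.14, 3.14, 3.14].

### API

Orientations are given as a unit quaternion [w, x, y, z].
In Python, from cell import ctrl, imaging, job gives the robot as it stands.
- The arm moves only by the tool drive_tool, never from a script. Its arguments are lists of equal length, an entry for each row: "xyz": the shift along the tool's x, y, z each as a share of 120 mm, from -1 to 1, a list of three; "turn": the turn, a rotation vector about the tool's x, y, z each as a share of pi rad, from -1 to 1, a list of three. A call has 1 to 10 rows; each row is the pose to reach, as a shift and turn from the pose commanded when the call began, along the tool's axes at that moment, turning the shorter way round; what a row does not reach only later rows make up. A row lasts 1/10 s, in which the tool goes at most 50 mm and 8.59 degrees, less where a joint would pass 70% of its speed; a pose out of reach is approached as far as the arm can. A call with a number of a shift or a turn outside -1 to 1 is refused whole. A call with a gripper value outside its range is refused whole. "grip" is the opening, from 0 (shut) to 1 (fully open), set as the call begins (left out, the last holds). The fingers move at their own pace and stop on an object; the grip force is fixed at half the most. Time passes only in rows, so rows that repeat a pose let the fingers close. It gives the time, the measured TCP pose, the force, the opening and the grip force at its end, in the units of the state.
- ctrl.read_state(): the state, without advancing time (a new reading comes with each control period).
- imaging.read_camera(name): name is "scene" or "top" or "wrist"; returns a dict with "color" (480x640x3 uint8, red, green, blue), "mtx" (3x3 intrinsics, pixels), "xyz" and "attitude" of the camera in the world. Camera axes: x right, y down, z forward; pixel columns grow to the right and rows downward; lengths in m; the calibration is good to about 2 mm. A picture is of the moment at which its call begins. There is no depth.
- job.finish_job(): hands the job in; it is judged then, once.
The state is a dict: "time": time; "joints": joint angles; "qd": joint speeds; "joint_efforts": joint torques, N m; "tcp_pos": TCP position; "orientation": TCP orientation; "ft_force": force on the tool from outside, world axes, zero at the start; "torque": the same for the moment, N m; "opening": finger opening in m; "gripper_force": force on a finger pad.
Only numpy, scipy, OpenCV 4.12 (cv2) and the standard library are available. Lean on these libraries where they do the work, as an engineer would, in place of code of your own. Each camera call takes 0.05 s, during which the arm holds its last target. There are 200 camera calls.

## Working session

There is one attempt and no reset: what is moved stays moved. The work goes in short steps, Python scripts to look and compute and a tool call to move; the robot and the scene stay as the last step left them, time stands still between calls to the robot, and variables do not carry over. Pictures are saved under pics/ and viewed, at most 10 in all, crops included, and the job is handed in when it is done.

Besides the shell and the picture viewer there is one more tool, called after "Call:" by a JSON object that holds its "name" and its "arguments". drive_tool: Moves the arm, as the interface text tells. Its arguments: {"type":"object","properties":{"xyz":{"type":"array"},"turn":{"type":"array"},"grip":{"type":"number"}},"required":["xyz","turn"]}

```bash
mkdir -p pics; ls
python3 - <<'E'
from cell import ctrl,imaging,job
import cv2,numpy as np
for n in("scene","top"):
    r=imaging.read_camera(n);cv2.imwrite(f"pics/{n}0.png",r["color"][:,:,::-1]);print(n,r["mtx"],r["xyz"],r["attitude"])
    np.savez(f"{n}0.npz",**r)
print(ctrl.read_state())
E
```

```text
pics
scene [[487.8049637    0.         317.2994773 ]
 [  0.         487.8049637  246.62965533]
 [  0.           0.           1.        ]] [ 1.09480735 -0.60377375  0.85414424] [-0.40229181  0.83981548  0.3327969  -0.14871948]
top [[508.46812669   0.         322.9092657 ]
 [  0.         508.46812669 246.35295627]
 [  0.           0.           1.        ]] [0.32880167 0.02654525 1.20306516] [-0.0681579   0.70784783 -0.70056495  0.05928491]
{'time': 0.1, 'joints': array([-1.31197673e+00,  2.76520908e-01,  1.50596207e+00, -5.79909736e-06,
        1.36068559e+00, -1.21035392e-01]), 'qd': array([ 0.00132041, -0.00060582, -0.00227129, -0.00016115, -0.00041544,
        0.0006617 ]), 'joint_efforts': array([ 1.23352147e-03, -4.05454266e+01, -2.37778598e+01,  7.02618691e-02,
        2.98923219e-02, -4.58276600e-05]), 'tcp_pos': array([ 0.21305554, -0.53356876,  0.21571512]), 'orientation': array([-7.85894518e-04,  9.82017506e-01,  1.88788232e-01, -5.70697890e-05]), 'ft_force': array([-0.47536287, -0.22019491, -0.50839507]), 'torque': array([ 0.02235499, -0.00557278, -0.02494871]), 'gripper_force': 0.0, 'opening': 0.09397069004529761}
```

View pics/scene0.png

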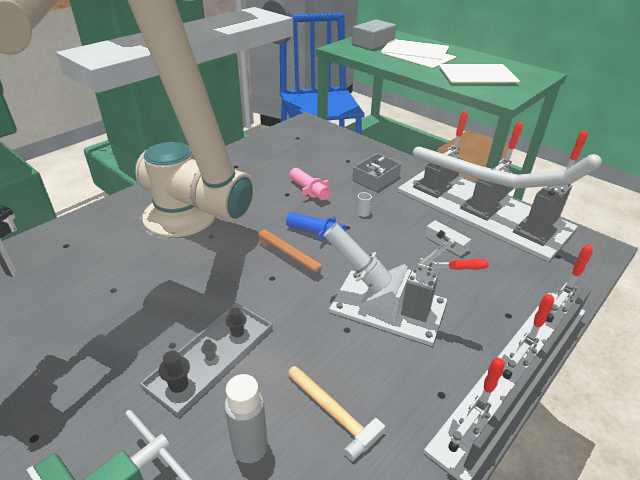

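View pics/top0.png

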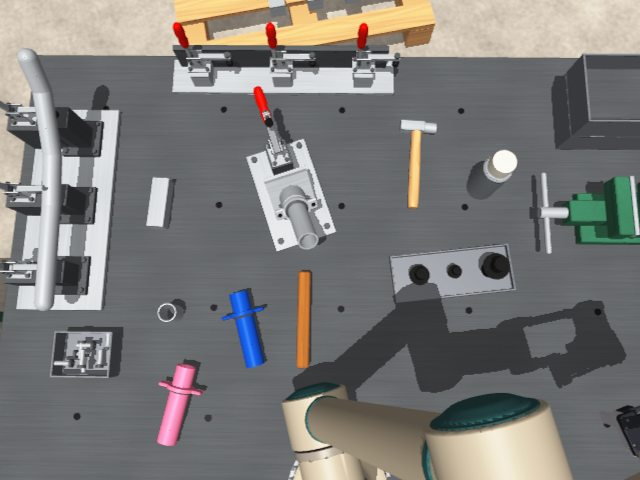

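The scene view shows three black plugs in the tray at (175,370), (209,348) and (236,320). In the top view they are at (495,265), (454,270) and (419,274). The large one is nearest the can, the small one is in the middle, and the medium one, which should fit, is nearest the fixture. The bare steel tube in the nest has its mouth at about (309,240) in the top view and (335,232) in the scene view. The blue and pink ones are decoys. I'll confirm this in one enlarged composite.

Run:
```python
import cv2,numpy as np
t=np.load("top0.npz")["color"][:,:,::-1];s=np.load("scene0.npz")["color"][:,:,::-1]
c=lambda im,x,y:cv2.resize(im[y:y+75,x:x+100],(400,300),interpolation=cv2.INTER_CUBIC)
# top tray (385,230), top tube mouth(250,180), scene tray(190,290), scene tube(310,210)
cv2.imwrite("pics/comp.png",np.vstack([np.hstack([c(t,385,230),c(t,245,180)]),np.hstack([c(s,180,290),c(s,310,210)])]))
```

```text
(no output)
```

View pics/comp.png

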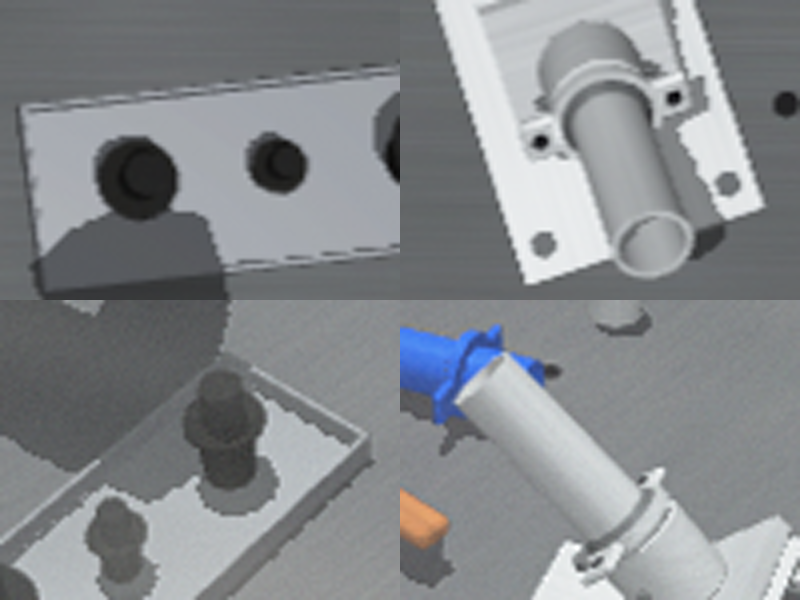

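The crop confirms the medium plug at top (421,273) and scene (235,311). The tube mouth is at top (308,241) and scene (331,230), and the flange ears' holes are at top (280,215) and (313.5,204).

```bash
cat > h.py <<'E'
import numpy as np
from scipy.spatial.transform import Rotation as R
from scipy.optimize import least_squares
def q(w): return R.from_quat(np.r_[w[1:],w[0]])
def proj(c,P):
    p=(np.atleast_2d(P)-c["xyz"])@q(c["attitude"]).as_matrix()
    return (p[:,:2]/p[:,2:])@np.diag([c["mtx"][0,0],c["mtx"][1,1]])+c["mtx"][:2,2]
E
python3 - <<'E'
from h import *
t=np.load("top0.npz");s=np.load("scene0.npz")
def plugres(p): return np.r_[(proj(t,[[p[0],p[1],.073],[p[0],p[1],.047]])-[[421.5,273.5],[419.25,274.25]]).ravel(),(proj(s,[[p[0],p[1],.073],[p[0],p[1],.046]])-[[235.25,310.75],[236.25,318.75]]).ravel()]
r=least_squares(plugres,[.27,-.2]);print("plug",r.x,r.fun.round(2))
M=[-.0884,0,.1934];F=[-.0057,0,.1107]
C=[[.185,.075,.014],[.185,-.075,.014],[-.065,-.075,.014],[-.065,.075,.014]]
def W(p,L): L=np.atleast_2d(L);return R.from_euler('z',p[2]).apply(L)+[p[0],p[1],0]
def f(p): return np.r_[(proj(t,W(p,[M,F]))-[[308,241],[296.9,209.75]]).ravel(),.5*(proj(t,W(p,C))-[[247,156],[304,140],[335,233],[276,249]]).ravel(),(proj(s,W(p,M))-[[331,229.75]]).ravel()]
r=least_squares(f,[.4,.1,0.2]);print("fix",r.x,r.fun.round(2))
print("mouth",W(r.x,M),"corners",W(r.x,C))
for n,p in dict(can=(500,160),ham=(415,190),brush=(303,320)).items():
    print(n,least_squares(lambda v:(proj(t,[v[0],v[1],.02])-[p]).ravel(),[.3,0]).x)
E
```

```text
plug [ 0.47619687 -0.1776105 ] [-0.56 -0.37 -0.34  0.33 -0.37  0.12 -0.28  0.58]
fix [0.61344991 0.10044786 0.33036512] [-0.52 -2.98  0.61  0.82  0.12  1.14  0.62 -0.03  1.22  0.44  0.76  2.21
  0.38 -2.45]
mouth [[0.52983023 0.07177193 0.1934    ]] corners [[0.76411671 0.23140402 0.014     ]
 [0.81277497 0.08951542 0.014     ]
 [0.57629398 0.00841832 0.014     ]
 [0.52763572 0.15030691 0.014     ]]
can [ 0.76194623 -0.38534844]
ham [ 0.68464053 -0.17758291]
brush [0.37158926 0.08662648]
```

Call:
{"name": "drive_tool", "arguments": {"xyz": [[0.78,-0.48,0],[0.78,-0.48,0],[0.78,-0.48,0]], "turn": [[0,0,0],[0,0,0],[0,0,0]], "grip": 0.55}}

```text
time: 0.4
tcp_pos: [0.2805, -0.4415, 0.2161]
orientation: [-0.002, 0.982, 0.19, 0.001]
ft_force: [-0.5, -0.6, 0.0]
opening: 0.0735
gripper_force: 0.0
```

Call:
{"name": "drive_tool", "arguments": {"xyz": [[0.78,-0.48,0],[0.78,-0.48,0],[0.78,-0.48,0]], "turn": [[0,0,0],[0,0,0],[0,0,0]]}}

```text
time: 0.7
tcp_pos: [0.3459, -0.354, 0.2163]
orientation: [-0.001, 0.982, 0.191, 0.0]
ft_force: [0.1, -0.5, -0.3]
opening: 0.0524
gripper_force: 0.0
```

Call:
{"name": "drive_tool", "arguments": {"xyz": [[0.78,-0.48,0],[0.78,-0.48,0],[0.78,-0.48,0]], "turn": [[0,0,0],[0,0,0],[0,0,0]]}}

```text
time: 1.0
tcp_pos: [0.4116, -0.2667, 0.2164]
orientation: [-0.001, 0.982, 0.191, 0.0]
ft_force: [-0.1, -0.6, -1.0]
opening: 0.0516
gripper_force: 0.0
```

Call:
{"name": "drive_tool", "arguments": {"xyz": [[0.5,-0.5,0],[0.5,-0.5,0],[0.5,-0.5,0],[0.5,-0.5,0]], "turn": [[0,0,0.015],[0,0,0.015],[0,0,0.015],[0,0,0.015]]}}

```text
time: 1.4
tcp_pos: [0.4433, -0.1924, 0.2164]
orientation: [0.001, 0.986, 0.166, -0.0]
ft_force: [-0.2, -0.6, 1.0]
opening: 0.052
gripper_force: 0.0
```

```bash
cat >> h.py <<'E'
def snap(n,f):
    from cell import imaging
    import cv2
    r=imaging.read_camera(n);cv2.imwrite(f"pics/{f}.png",r["color"][:,:,::-1]);np.savez(f+".npz",**r);return r
def tool():
    from cell import ctrl
    s=ctrl.read_state();return s,s["tcp_pos"],q(s["orientation"])
def shares(target):
    s,p,r=tool();return (r.inv().apply(np.asarray(target)-p)/.12).round(3)
E
python3 - <<'E'
from h import *
c=snap("wrist","w1");s,p,r=tool()
print(p,s["orientation"],s["joints"].round(3),s["time"])
print("cam in tool",r.inv().apply(c["xyz"]-p),(r.inv()*q(c["attitude"])).as_matrix().round(3),c["mtx"])
print(proj(c,[[.4762,-.1776,.073],[.4762,-.1776,.043]]))
E
```

```text
[ 0.44309963 -0.19293113  0.216366  ] [ 7.07535166e-04  9.86203591e-01  1.65534873e-01 -4.27000234e-04] [-0.553  0.137  1.689 -0.002  1.315  0.685] 1.45
cam in tool [ 0.07767199 -0.00172264 -0.16803175] [[ 0.    -0.964 -0.265]
 [ 1.     0.001 -0.   ]
 [ 0.    -0.265  0.964]] [[400.69985157   0.         319.87655135]
 [  0.         400.69985157 231.00795151]
 [  0.           0.           1.        ]]
[[317.29855872 176.01910974]
 [317.4910657  171.29779645]]
```

View pics/w1.png

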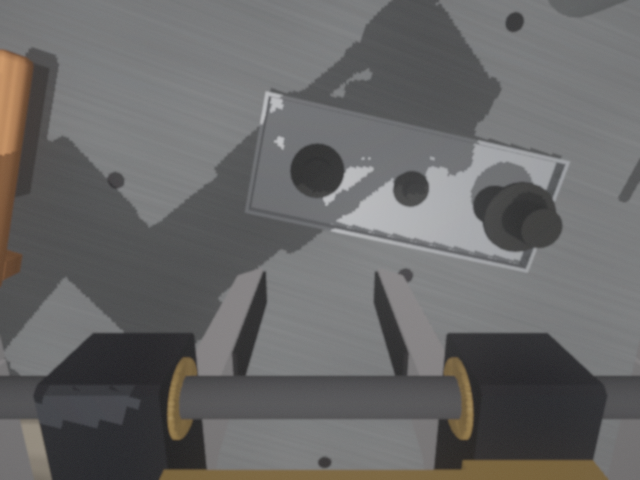

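The wrist view shows the medium plug's lip at (317,170), within 1.5 px of the prediction, and the neighbours are clear of the fingers. Next I'll descend, grasp and lift.

Call:
{"name": "drive_tool", "arguments": {"xyz": [[0.3,-0.03,0.3],[0.3,-0.03,0.7],[0.3,-0.03,1.0],[0.3,-0.03,1.0],[0.3,-0.03,1.0]], "turn": [[0,0,0],[0,0,0],[0,0,0],[0,0,0],[0,0,0]]}}

```text
time: 1.95
tcp_pos: [0.4761, -0.1779, 0.0967]
orientation: [0.0, 0.986, 0.165, -0.0]
ft_force: [0.1, 0.7, 0.2]
opening: 0.0517
gripper_force: 0.0
```

Call:
{"name": "drive_tool", "arguments": {"xyz": [[0,0,0.15],[0,0,0.29],[0,0,0.29],[0,0,0.29]], "turn": [[0,0,0],[0,0,0],[0,0,0],[0,0,0]]}}

```text
time: 2.35
tcp_pos: [0.4775, -0.1777, 0.0636]
orientation: [0.001, 0.986, 0.165, 0.001]
ft_force: [1.4, 0.1, -0.0]
opening: 0.0517
gripper_force: 0.0
```

Call:
{"name": "drive_tool", "arguments": {"xyz": [[0,0,0],[0,0,0],[0,0,0],[0,0,0],[0,0,0],[0,0,0]], "turn": [[0,0,0],[0,0,0],[0,0,0],[0,0,0],[0,0,0],[0,0,0]], "grip": 0}}

```text
time: 2.95
tcp_pos: [0.4765, -0.1764, 0.062]
orientation: [0.0, 0.986, 0.166, 0.0]
ft_force: [0.3, -0.8, 2.1]
opening: 0.0234
gripper_force: 29.9
```

Call:
{"name": "drive_tool", "arguments": {"xyz": [[0,0,-0.3],[0,0,-0.7],[0,0,-1],[0,0,-1],[0,0,-1]], "turn": [[0,0,0],[0,0,0],[0,0,0],[0,0,0],[0,0,0]]}}

```text
time: 3.45
tcp_pos: [0.4762, -0.1763, 0.1818]
orientation: [0.0, 0.986, 0.166, 0.0]
ft_force: [-0.4, -0.1, -1.1]
opening: 0.0233
gripper_force: 29.8
```

Call:
{"name": "drive_tool", "arguments": {"xyz": [[0.05,-0.3,-0.43],[0.16,-0.6,-0.43],[0.16,-0.9,-0.43],[0.16,-0.9,-0.43]], "turn": [[0,0,0],[0,0,0],[0,0,0],[0,0,0]]}}

```text
time: 3.85
tcp_pos: [0.4561, -0.0641, 0.2314]
orientation: [-0.002, 0.986, 0.167, -0.002]
ft_force: [-0.1, -0.5, -0.5]
opening: 0.0237
gripper_force: 29.8
```

Call:
{"name": "drive_tool", "arguments": {"xyz": [[0.16,-0.9,-0.43],[0.16,-0.9,-0.43],[0.16,-0.9,-0.43],[0.16,-0.9,-0.43],[0.16,-0.9,-0.43],[0.16,-0.9,-0.43],[0.16,-0.9,-0.43],[0.16,-0.9,-0.43]], "turn": [[0,0.04,0],[0,0.08,0],[0,0.13,0],[0,0.17,0],[0,0.21,0],[0,0.25,0],[0,0.25,0],[0,0.25,0]]}}

```text
time: 4.65
tcp_pos: [0.4402, 0.0396, 0.2816]
orientation: [-0.064, 0.912, 0.15, 0.375]
ft_force: [0.7, 0.5, -0.2]
opening: 0.0235
gripper_force: 29.9
```

Run:
```python
from h import *
c=snap("wrist","w2");s,p,r=tool()
print(p,r.as_matrix().round(3),s["joints"].round(3),s["time"],s["opening"])
print(proj(c,[[.5298,.0718,.1934],[.526,.0705,.192]]))
t=snap("top","t2");snap("scene","s2")
```

```text
[0.44113813 0.03952992 0.28281193] [[ 0.672  0.324  0.666]
 [ 0.228 -0.946  0.23 ]
 [ 0.705 -0.002 -0.709]] [-0.613 -0.329  2.197  0.797  0.925  0.245] 4.7 0.023164005055400637
[[319.79265062 218.28168643]
 [319.81181916 223.74746787]]
```

View pics/w2.png

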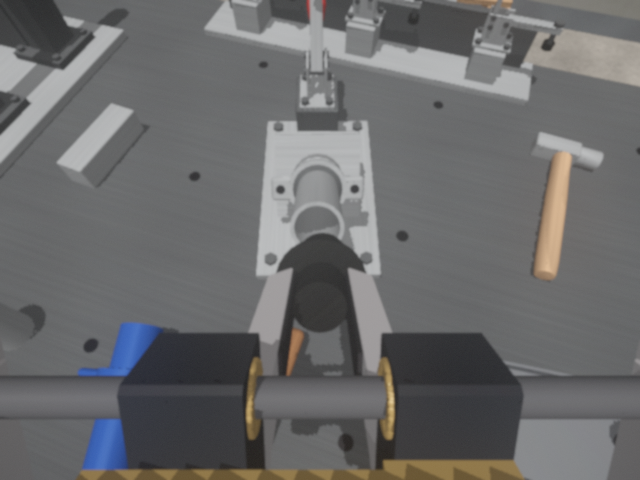

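Run:
```python
from h import *
import cv2
w=np.load("w2.npz")["color"][:,:,::-1];s=np.load("s2.npz")["color"][:,:,::-1]
a=cv2.resize(w[170:260,260:380],(800,600),interpolation=cv2.INTER_CUBIC)
cv2.imwrite("pics/c2.png",a)
```

```text
(no output)
```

View pics/c2.png

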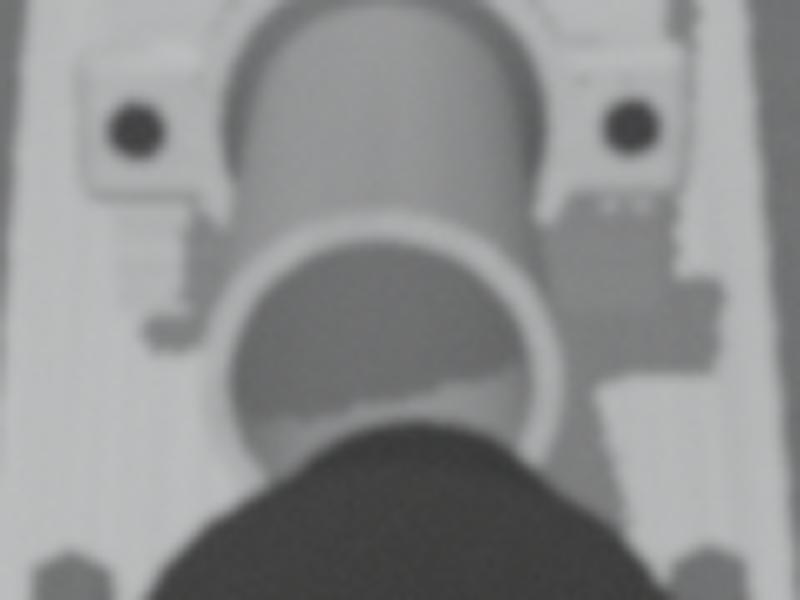

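Run:
```python
from h import *
t=np.load("top0.npz");s=np.load("scene0.npz");w=np.load("w2.npz")
def c2(p): return np.array([260,170])+(np.array(p)+.5)/6.667-.5
a=np.linspace(0,2*np.pi,120)
def model(p):
    M=p[:3];th,ps=p[3],p[4];u=np.array([-np.cos(th)*np.cos(ps),-np.cos(th)*np.sin(ps),np.sin(th)])
    e1=np.array([-np.sin(ps),np.cos(ps),0]);e2=np.cross(u,e1)
    return M,u,e1,e2
def f(p,full=0):
    M,u,e1,e2=model(p);o=[]
    for r,L,Rr,T in((.018,230,533,240),(.0212,205,562,212)):
        E=proj(w,M+r*(np.cos(a)[:,None]*e1+np.sin(a)[:,None]*e2))
        o+=[E[:,0].min()-c2([L,0])[0],E[:,0].max()-c2([Rr,0])[0],E[:,1].min()-c2([0,T])[1]]
    F=M-.117*u
    H=proj(w,[F+p[5]*e1,F-p[5]*e1])-[c2([136,130]),c2([631,127])]
    o+=list(H.ravel())
    o+=list((proj(t,[M,F])-[[307.6,240.9],[296.5,209.3]]).ravel())
    o+=list((proj(s,M)-[[330.6,229.4]]).ravel())
    return np.array(o)
r=least_squares(f,[.528,.071,.193,.785,.33,.04]);print(r.x.round(4),np.degrees(r.x[3:5]));print(r.fun.round(2))
S=np.linalg.inv(r.jac.T@r.jac)*.5**2;print("sd",np.sqrt(np.diag(S)).round(4))
M,u,*_=model(r.x);np.savez("tube.npz",M=M,u=u,th=r.x[3],ps=r.x[4]);print(u,"nest est z",M-.125*u)
```

```text
[0.5262 0.0729 0.1844 0.6931 0.3358 0.0391] [39.71076858 19.24086365]
[-0.22  0.54 -0.05 -0.58  0.3   0.13  0.21  0.17  0.21 -0.08 -0.54 -0.26
 -0.74  0.01 -0.23  0.16]
sd [0.0005 0.0003 0.0009 0.0037 0.0041 0.0004]
[-0.72630875 -0.25350844  0.63891241] nest est z [0.61695911 0.10462497 0.10455909]
```

Call:
{"name": "drive_tool", "arguments": {"xyz": [[-0.1,-0.03,0],[-0.1,-0.03,0.2],[-0.1,-0.03,0.5],[-0.1,-0.03,0.5],[-0.1,-0.03,0.5]], "turn": [[0,0.03,0],[0,0.03,0],[0,0.03,0],[0,0.03,0],[0,0.03,0]]}}

```text
time: 5.3
tcp_pos: [0.4731, 0.0561, 0.2335]
orientation: [-0.072, 0.892, 0.151, 0.419]
ft_force: [-0.0, 0.6, -0.0]
opening: 0.0234
gripper_force: 29.9
```

Run:
```python
from h import *
import cv2
w=snap("wrist","w3");g=snap("scene","s3");s,p,r=tool();T=np.load("tube.npz");M,u=T["M"],T["u"]
z=r.as_matrix()[:,2];print(p,z,u,s["joints"].round(2))
tip=p+.059*z; print("tip in tool rel mouth",r.inv().apply(M-tip)*1e3,"angle",np.degrees(np.arccos(-z@u)))
print("scene proj tip,knobtop,mouth",proj(g,[tip,p-.011*z,M]),"wrist lip,mouth",proj(w,[p+.019*z,M]))
a=cv2.resize(w["color"][150:300,220:420,::-1],(400,300),interpolation=2);b=cv2.resize(g["color"][180:255,290:390,::-1],(800,600),interpolation=2)
b[:150,:200]=a[::2,::2];cv2.imwrite("pics/c3.png",b)
```

```text
[0.47330597 0.05503424 0.23493804] [ 0.72860489  0.25229935 -0.63677308] [-0.72630875 -0.25350844  0.63891241] [-0.56 -0.22  2.35  1.13  0.72 -0.11]
tip in tool rel mouth [-3.41047644  0.37590908 16.20060144] angle 0.1926953148452791
scene proj tip,knobtop,mouth [[326.41416914 223.73982677]
 [304.77173734 201.6250304 ]
 [330.36663418 229.56121543]] wrist lip,mouth [[324.58718881 279.45477113]
 [324.44215342 250.50383435]]
```

View pics/c3.png

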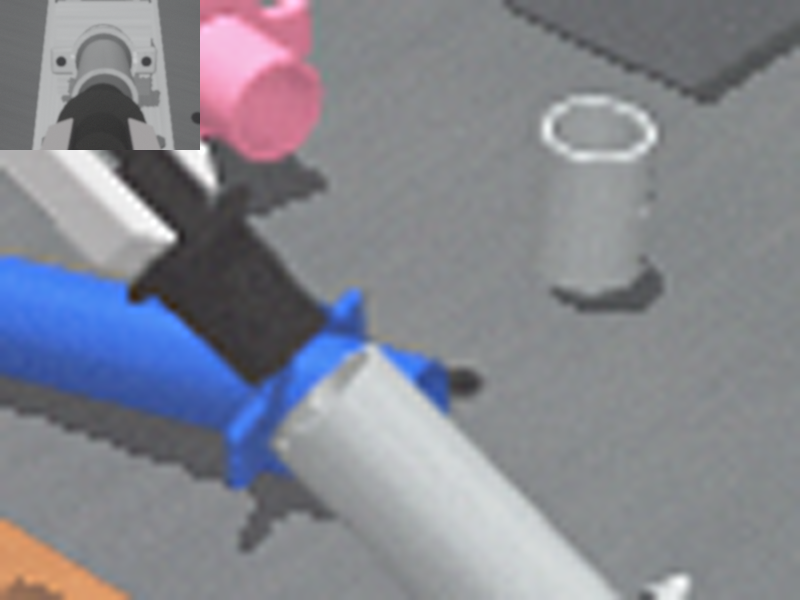

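The scene view shows the plug tip at (326,224) and the mouth at (330.5,229.5), both matching the model. That leaves about 3.4 mm to correct along -x. Next I'll correct it and start inserting.

Call:
{"name": "drive_tool", "arguments": {"xyz": [[-0.028,0,0],[-0.028,0,0],[-0.028,0,0.1],[-0.028,0,0.2],[-0.028,0,0.2],[-0.028,0,0.2]], "turn": [[0,0,0],[0,0,0],[0,0,0],[0,0,0],[0,0,0],[0,0,0]]}}

```text
time: 6.0
tcp_pos: [0.4882, 0.0601, 0.2164]
orientation: [-0.07, 0.892, 0.15, 0.42]
ft_force: [-0.5, 0.5, -0.8]
opening: 0.0232
gripper_force: 29.9
```

```bash
cat > chk.py <<'E'
from h import *
s,p,r=tool();T=np.load("tube.npz");M,u=T["M"],T["u"];z=r.as_matrix()[:,2]
print(s["time"],p,"mouth-lip in tool mm",r.inv().apply(M-p-.019*z)*1e3,"F tool",r.inv().apply(s["ft_force"]).round(2),"T",r.inv().apply(s["torque"]).round(2),s["opening"])
E
python3 chk.py
```

```text
6.0 [0.48816213 0.06013516 0.216356  ] mouth-lip in tool mm [ 0.94671217  0.30869748 32.25646529] F tool [-0.81 -0.65  0.3 ] T [ 0.06 -0.43  0.06] 0.02324318878521839
```

Call:
{"name": "drive_tool", "arguments": {"xyz": [[0,0,0.07],[0,0,0.13],[0,0,0.2],[0,0,0.2],[0,0,0.2]], "turn": [[0,0,0],[0,0,0],[0,0,0],[0,0,0],[0,0,0]]}}

```text
time: 6.5
tcp_pos: [0.5057, 0.0661, 0.2012]
orientation: [-0.07, 0.892, 0.15, 0.42]
ft_force: [-0.4, -0.2, -0.7]
opening: 0.0234
gripper_force: 29.9
```

```bash
python3 chk.py
```

```text
6.5 [0.50567652 0.06608909 0.20121484] mouth-lip in tool mm [0.81977108 0.21281785 8.35202851] F tool [-0.8   0.04  0.13] T [ 0.02 -0.34 -0.  ] 0.023359590601396835
```

Only 8 mm remain and there's no resistance. I'll press home with a little overtravel, in small steps.

Call:
{"name": "drive_tool", "arguments": {"xyz": [[0,0,0.03],[0,0,0.06],[0,0,0.07],[0,0,0.07],[0,0,0.07]], "turn": [[0,0,0],[0,0,0],[0,0,0],[0,0,0],[0,0,0]]}}

```text
time: 7.0
tcp_pos: [0.5124, 0.0683, 0.1966]
orientation: [-0.07, 0.892, 0.15, 0.421]
ft_force: [-8.9, -2.8, 8.1]
opening: 0.0232
gripper_force: 30.0
```

```bash
python3 chk.py
```

```text
7.0 [0.5123837  0.0683409  0.19662973] mouth-lip in tool mm [-0.18700385  0.14539517 -0.02265484] F tool [  0.3   -0.26 -12.3 ] T [ 0.09 -0.21 -0.06] 0.023204505030862393
```

Call:
{"name": "drive_tool", "arguments": {"xyz": [[0,0,0.01],[0,0,0.02],[0,0,0.02],[0,0,0.02]], "turn": [[0,0,0],[0,0,0],[0,0,0],[0,0,0]]}}

```text
time: 7.4
tcp_pos: [0.515, 0.0685, 0.1971]
orientation: [-0.07, 0.891, 0.15, 0.423]
ft_force: [-17.0, -6.4, 19.0]
opening: 0.0235
gripper_force: 30.0
```

Run:
```python
import chk
from h import *
import cv2
w=snap("wrist","w4");g=snap("scene","s4")
b=cv2.resize(g["color"][180:255,290:390,::-1],(800,600),interpolation=2);cv2.imwrite("pics/c4.png",b)
```

```text
7.4 [0.51498527 0.06850182 0.19706243] mouth-lip in tool mm [-2.17816932 -0.58591058 -1.69568795] F tool [  3.27   0.58 -26.06] T [-0.05  0.28  0.01] 0.023461236739086143
```

View pics/c4.png

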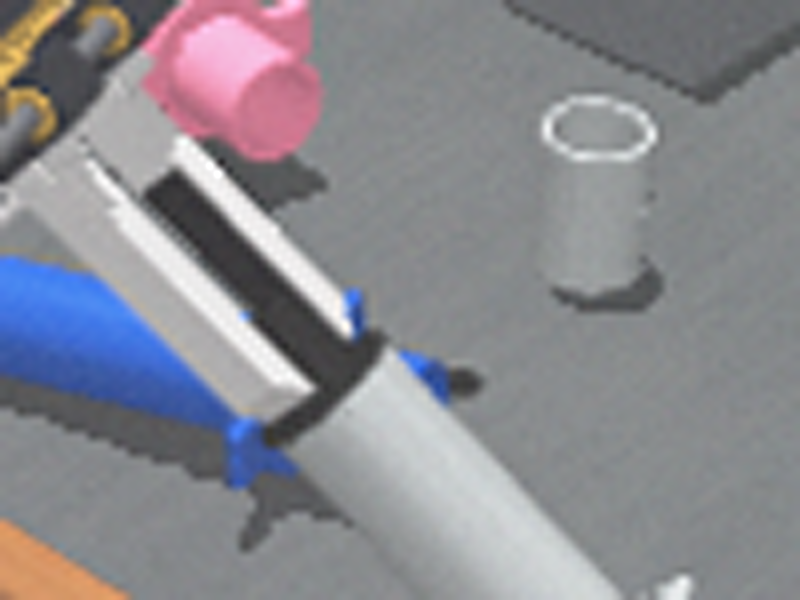

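The lip is flush on the rim at about (328,215) in the full picture. Next I'll let go and back off along the axis.

Call:
{"name": "drive_tool", "arguments": {"xyz": [[0,0,-0.03],[0,0,-0.03],[0,0,-0.03],[0,0,-0.03]], "turn": [[0,0,0],[0,0,0],[0,0,0],[0,0,0]], "grip": 0.6}}

```text
time: 7.9
tcp_pos: [0.511, 0.0681, 0.1958]
orientation: [-0.071, 0.892, 0.15, 0.42]
ft_force: [0.7, 0.1, 0.4]
opening: 0.0516
gripper_force: 0.0
```

Call:
{"name": "drive_tool", "arguments": {"xyz": [[0,0,-0.15],[0,0,-0.4],[0,0,-0.7],[0,0,-0.8],[0,0,-0.8]], "turn": [[0,0,0],[0,0,0],[0,0,0],[0,0,0],[0,0,0]], "grip": 1}}

```text
time: 8.4
tcp_pos: [0.4412, 0.0426, 0.2586]
orientation: [-0.069, 0.892, 0.149, 0.421]
ft_force: [0.2, -0.1, 0.1]
opening: 0.0917
gripper_force: 0.0
```

Run:
```python
import chk
from h import *
import cv2
w=snap("wrist","w5");g=snap("scene","s5")
print(tool()[0]["joints"].round(2))
print(tool()[2].as_matrix().round(3))
a=cv2.resize(w["color"][120:270,220:420,::-1],(600,450),interpolation=2)[:, :400];b=cv2.resize(g["color"][195:295,310:410,::-1],(400,400),interpolation=2)
o=np.zeros((450,800,3),np.uint8);o[:,:400]=a;o[:400,400:]=b;cv2.imwrite("pics/c5.png",o)
```

```text
8.4 [0.44120691 0.04264777 0.25856359] mouth-lip in tool mm [ 0.1677695  -1.35183719 97.75258864] F tool [0.18 0.14 0.  ] T [-0.02 -0.32  0.03] 0.0917477369892086
[-0.72 -0.32  2.33  1.02  0.9  -0.06]
[[ 0.603  0.326  0.729]
 [ 0.208 -0.946  0.251]
 [ 0.771  0.    -0.637]]
```

View pics/c5.png

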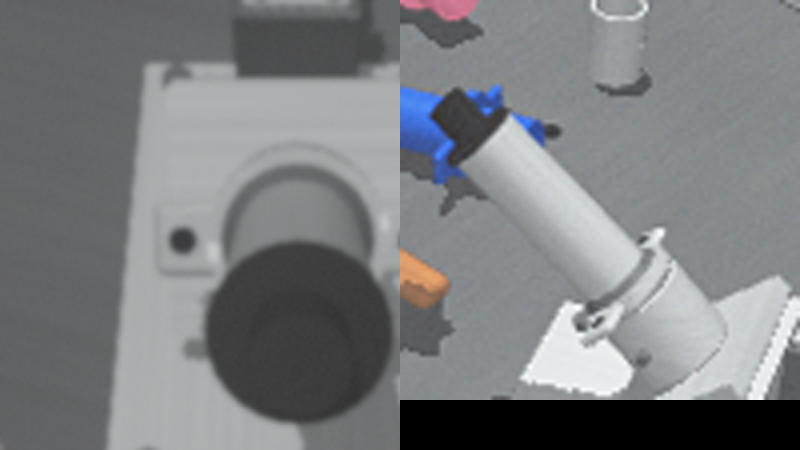

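The plug is home and released, and the tube still leans as before. I'll now rise over it and swing the tool to tilt 20° back for the barrel grasp.

Call:
{"name": "drive_tool", "arguments": {"xyz": [[0.4,0,0],[0.8,0,0],[1,0,0],[1,0,0],[1,0,0],[1,0,0],[1,0,0],[1,0,0],[1,0,0],[1,0,0]], "turn": [[0,-0.04,0],[0,-0.08,0],[0,-0.13,0],[0,-0.17,0],[0,-0.22,0],[0,-0.26,0],[0,-0.3,0],[0,-0.35,0],[0,-0.39,0],[0,-0.39,0]]}}

```text
time: 9.5
tcp_pos: [0.5147, 0.0713, 0.3484]
orientation: [0.029, 0.971, 0.165, -0.172]
ft_force: [-0.7, 0.7, -0.3]
opening: 0.0938
gripper_force: 0.0
```

```bash
cat > g.py <<'E'
from h import *
s,p,r=tool();T=np.load("tube.npz");M,u=T["M"],T["u"];z=r.as_matrix()[:,2]
print(s["time"],p,r.as_matrix().round(3),s["joints"].round(2))
G=M-.072*u;g=G+.008*z
for b in(.12,.06,0): print(b,"shares",shares(g-b*z))
print("y-axis dot u",r.as_matrix()[:,1]@u)
E
python3 g.py
```

```text
9.5 [0.51474851 0.07134581 0.34838113] [[ 0.887  0.33  -0.324]
 [ 0.311 -0.944 -0.112]
 [-0.343 -0.001 -0.939]] [ 0.07  0.36  1.13 -0.1   2.    1.28]
0.12 shares [1.122 0.021 0.52 ]
0.06 shares [1.122 0.021 1.02 ]
0 shares [1.122 0.021 1.52 ]
y-axis dot u -0.0013478362647772924
```

Call:
{"name": "drive_tool", "arguments": {"xyz": [[0.4,0.02,0],[0.8,0.02,0.1],[1,0.02,0.3],[1,0.02,0.4],[1,0.02,0.4]], "turn": [[0,0,0],[0,0,0],[0,0,0],[0,0,0],[0,0,0]]}}

```text
time: 10.0
tcp_pos: [0.6052, 0.1004, 0.2587]
orientation: [0.028, 0.971, 0.165, -0.173]
ft_force: [-0.5, 0.0, 0.6]
opening: 0.0943
gripper_force: 0.0
```

Call:
{"name": "drive_tool", "arguments": {"xyz": [[0.12,0,0.2],[0.12,0,0.4],[0.12,0,0.6],[0.12,0,0.6],[0.12,0,0.6]], "turn": [[0,0,0],[0,0,0],[0,0,0],[0,0,0],[0,0,0]]}}

```text
time: 10.5
tcp_pos: [0.5961, 0.0956, 0.192]
orientation: [0.028, 0.972, 0.164, -0.168]
ft_force: [-0.6, -0.7, 0.7]
opening: 0.0941
gripper_force: 0.0
```

```bash
python3 g.py; python3 -c "
from h import *
print(tool()[0]['ft_force'])"
```

```text
10.5 [0.5960666  0.09556284 0.19199574] [[ 0.89   0.328 -0.318]
 [ 0.309 -0.945 -0.11 ]
 [-0.336 -0.    -0.942]] [ 0.09  0.53  1.2  -0.08  1.74  1.33]
0.12 shares [ 0.008 -0.013 -0.462]
0.06 shares [ 0.008 -0.013  0.038]
0 shares [ 0.008 -0.013  0.538]
y-axis dot u 0.001450078211700245
[-0.59156766 -0.71904745  0.67815287]
```

Call:
{"name": "drive_tool", "arguments": {"xyz": [[0,-0.01,0.2],[0,-0.01,0.4],[0,-0.01,0.53],[0,-0.01,0.53],[0,-0.01,0.53]], "turn": [[0,0,0],[0,0,0],[0,0,0],[0,0,0],[0,0,0]]}}

```text
time: 11.0
tcp_pos: [0.5765, 0.0892, 0.1331]
orientation: [0.028, 0.972, 0.163, -0.167]
ft_force: [0.4, -1.1, -0.5]
opening: 0.0938
gripper_force: 0.0
```

Call:
{"name": "drive_tool", "arguments": {"xyz": [[0,0,0],[0,0,0],[0,0,0],[0,0,0],[0,0,0],[0,0,0],[0,0,0]], "turn": [[0,0,0],[0,0,0],[0,0,0],[0,0,0],[0,0,0],[0,0,0],[0,0,0]], "grip": 0}}

```text
time: 11.7
tcp_pos: [0.575, 0.0889, 0.1316]
orientation: [0.028, 0.972, 0.163, -0.169]
ft_force: [-0.1, 0.3, 0.1]
opening: 0.0414
gripper_force: 30.1
```

```bash
python3 g.py; python3 -c "
from h import *
r=tool()[2];print('nest axis in tool',r.inv().apply([-.6675,-.233,.7071]))"
```

```text
11.7 [0.57498595 0.08886939 0.13164964] [[ 0.89   0.327 -0.318]
 [ 0.307 -0.945 -0.11 ]
 [-0.337 -0.    -0.942]] [ 0.09  0.54  1.35 -0.08  1.59  1.34]
0.12 shares [ 0.013 -0.009 -0.998]
0.06 shares [ 0.013 -0.009 -0.498]
0 shares [ 0.013 -0.009  0.002]
y-axis dot u 0.0024140483859408737
nest axis in tool [-0.90385872  0.00223238 -0.42763314]
```

Call:
{"name": "drive_tool", "arguments": {"xyz": [[-0.08,0,-0.04],[-0.17,0,-0.08],[-0.26,0,-0.12],[-0.35,0,-0.165],[-0.45,0,-0.21],[-0.55,0,-0.26],[-0.65,0,-0.31],[-0.75,0,-0.355],[-0.75,0,-0.355],[-0.75,0,-0.355]], "turn": [[0,0,0],[0,0,0],[0,0,0],[0,0,0],[0,0,0],[0,0,0],[0,0,0],[0,0,0],[0,0,0],[0,0,0]]}}

```text
time: 12.7
tcp_pos: [0.5087, 0.0659, 0.2024]
orientation: [0.028, 0.972, 0.163, -0.168]
ft_force: [-0.1, 0.7, -6.3]
opening: 0.0417
gripper_force: 30.0
```

```bash
python3 g.py|head -3;python3 -c "
from h import *
s=tool()[0];print(s['ft_force'],s['torque'],s['opening'])"
```

```text
12.7 [0.50872042 0.06591827 0.20237737] [[ 0.891  0.326 -0.317]
 [ 0.308 -0.945 -0.11 ]
 [-0.335  0.    -0.942]] [ 0.06  0.39  1.42 -0.09  1.66  1.31]
[-0.10022891  0.68465632 -6.28157163] [ 0.12435348 -0.44909648  0.02049304] 0.041683693738471576
```

Call:
{"name": "drive_tool", "arguments": {"xyz": [[-0.07,0,-0.2],[-0.15,0,-0.42],[-0.22,0,-0.62],[-0.3,0,-0.83],[-0.3,0,-0.83],[-0.3,0,-0.83]], "turn": [[0,0,0],[0,0,0],[0,0,0],[0,0,0],[0,0,0],[0,0,0]]}}

```text
time: 13.3
tcp_pos: [0.5085, 0.0659, 0.307]
orientation: [0.028, 0.972, 0.163, -0.168]
ft_force: [-0.8, -0.4, -7.3]
opening: 0.0416
gripper_force: 30.0
```

Call:
{"name": "drive_tool", "arguments": {"xyz": [[0,0,0],[0,0,0],[0,0,0],[0,0,0],[0,0,0],[0,0,0],[0,0,0],[0,0,0],[0,0,0],[0,0,0]], "turn": [[0,0.02,0],[0,0.05,0],[0,0.08,0],[0,0.11,0],[0,0.14,0],[0,0.17,0],[0,0.2,0],[0,0.22,0],[0,0.22,0],[0,0.22,0]]}}

```text
time: 14.3
tcp_pos: [0.5064, 0.0655, 0.3058]
orientation: [-0.029, 0.972, 0.163, 0.168]
ft_force: [0.7, -0.8, -7.1]
opening: 0.0417
gripper_force: 30.0
```

Run:
```python
from h import *
import cv2
s,p,r=tool();print(p,r.as_matrix().round(3),s["ft_force"],s["opening"])
g=snap("scene","s6");T=np.load("tube.npz")
x=r.as_matrix()[:,0];z=r.as_matrix()[:,2];h=np.array([-.944,-.3295,0]);G=p-.008*z
F,Mo=G-.098*h,G+.072*h
f=proj(g,[F,Mo,Mo+.03*h]);print("expected foot,mouth,knob end",f)
c=f.mean(0).astype(int);x0,y0=c[0]-80,c[1]-60;print(x0,y0)
cv2.imwrite("pics/c6.png",cv2.resize(g["color"][y0:y0+120,x0:x0+160,::-1],(800,600),interpolation=2))
```

```text
[0.50643572 0.06551396 0.30582029] [[ 0.891  0.326  0.317]
 [ 0.307 -0.945  0.111]
 [ 0.335 -0.002 -0.942]] [ 0.70006922 -0.81488023 -7.06332918] 0.041709031447677056
expected foot,mouth,knob end [[365.81779349 188.95200034]
 [291.39742547 170.90167268]
 [279.00170369 167.89514576]]
232 115
```

View pics/c6.png

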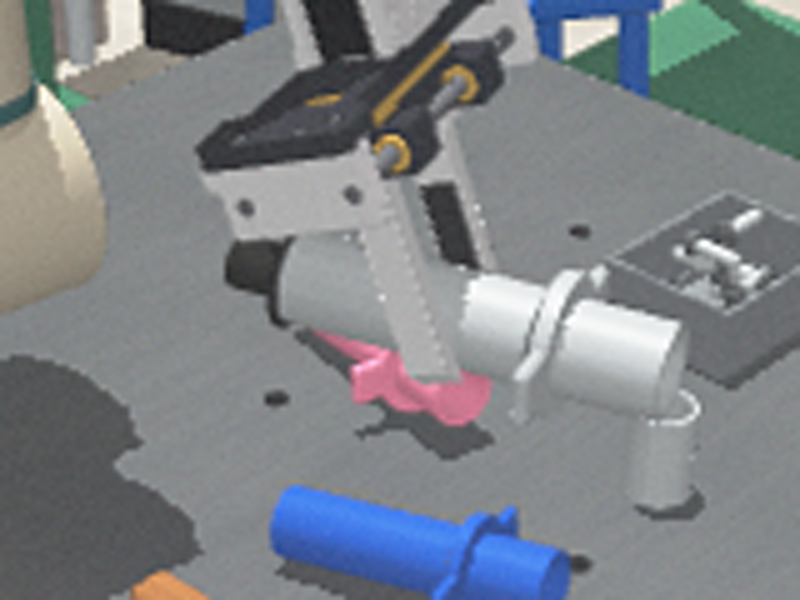

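The tube is level: foot at (366,189), mouth at (288,172), against (366,189) and (291,171) expected. The plug is seated flush and clear of the gripper. I'll hold briefly, then hand in.

Call:
{"name": "drive_tool", "arguments": {"xyz": [[0,0,0],[0,0,0],[0,0,0],[0,0,0],[0,0,0]], "turn": [[0,0,0],[0,0,0],[0,0,0],[0,0,0],[0,0,0]]}}

```text
time: 14.85
tcp_pos: [0.5082, 0.0659, 0.3079]
orientation: [-0.029, 0.971, 0.163, 0.17]
ft_force: [-0.5, 1.2, -6.7]
opening: 0.0417
gripper_force: 30.0
```

```bash
python3 -c "
from cell import job
print(job.finish_job())"
```

```text
the job is handed in; nothing more can be done
None
```

I handed the job in with the fitting plug pressed home and the tube drawn from the nest, held level and still at about 31 cm; the hand-in gave no verdict back.

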